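# Clamp a bridge blank with the telescoping twist-lock hold-down

## Task

Clamp the dark bridge blank in the bench hold-down: turn the black wing on top anticlockwise to unlock the telescoping tube, push the tube down against its spring until the rubber foot bears on the blank with about 10 newtons, and, keeping it pressed there, turn the wing clockwise all the way back to lock it and let go. The foot must stay bearing on the blank when released; press gently, never more than 20 newtons on the blank, do not shift the blank or knock over the canister.

Things in the scene. Friction and masses are not known exactly. Their poses are not given: they have to be found in the camera images.
- press: grey bench hold-down, fixed; base 190x120x12 mm. A wooden caul (top 34 mm above the bench) lies under an upright aluminium barrel (36 mm dia, 110-165 mm above the bench), which an arm holds from a column 98 mm behind it. Origin on the bench under the barrel's axis; z up, x from barrel to column. Base spans x -60..130, y +-60 mm. Place and yaw vary.
- quill: sliding section in the barrel with tube, wing and foot; does not turn. Origin at the press's origin when fully up; z = minus the distance lowered (max 60 mm). Unlocked, a spring lifts it with 4 N net, 0.05 N more per mm lowered, friction 1 N; let go, it rises to the top. Locked it cannot slide; it starts locked, 0-14 mm down.
- head (a joint): angle of the black wing (twist lock), rad: 0 = turned clockwise (seen from above) to its stop, locked; 1.3 = turned anticlockwise to its stop, unlocked. The lock bites below about 0.9 and holds best at 0. The wing stays where it is left and needs up to about 0.35 N m to turn. Starts at 0 to 0.06.
- wing_grip (a point): grip point of the wing, on the tube's axis, 14 mm below the wing's top, 22 mm above its underside (a round hub of 25 mm dia lies below that). The wing is an upright black bar 48 mm long, 14 mm thick, 36 mm tall: grip it across its thickness from above. x along the wing's length, z up; turns with the wing. 255 mm above the bench when the quill is fully up.
- blank: dark wooden bridge blank 145x32x10 mm lying loose on the caul, its middle under the foot. Origin at the centre of its underside; y along its length. The foot, a rubber disc of 26 mm dia, hangs 36 to 50 mm above the blank's top with the quill fully up: its screw stem is set anew each time and not reported, so feel for contact. The rubber yields 1 mm per 4 N, at most 8 mm.
- canister: plain steel canister with lid, 62 mm diameter, 115 mm tall, a bystander standing behind the hold-down to the left. Origin at the centre of its underside, z up.
Not all that is in view belongs to the job. Of the things like the blank, leave any that is white; of the rest the larger one is meant.

How it is judged:
On the way, in this order (a step that is already met when the one before it is completed fails the run):
1. the wing is turned anticlockwise and the tube unlocked, the foot still off the blank (value of joint head above 0.9 rad and contact force between quill and blank below 0.5 N), for 0.1 s.
2. the foot is pressed on the blank while the tube is unlocked (value of joint head above 0.65 rad and contact force between quill and blank above 4 N), for 0.2 s.
At the end, for the whole second after the job is handed in: the wing is turned back to within 0.2 rad of its locked stop, the released foot bears on the blank with 6 to 14 N, the tube is at rest, and the blank lies within 8 mm of where it was (value of joint head below 0.2 rad and contact force between quill and blank between 6 and 14 N and linear speed of quill below 0.005 m/s and distance of blank from where it was at the start of the episode below 0.008 m); the robot touches nothing.
It fails at once if the foot presses the blank with more than 20 N (contact force between quill and blank above 20 N).
It fails at once if the blank is shifted by more than 15 mm (distance of blank from where it was at the start of the episode above 0.015 m).
It fails at once if the canister is knocked over (angle between canister's own z axis and vertical above 0.5 rad).
It also fails if it takes over 61 s, if anything falls off the work surface, if the arm or the gripper's body presses on something with over 40 N, if the wrist force passes 120 N, or if a joint passes its speed limit or range.

## Robot

A 7-joint arm with a two-finger parallel gripper is mounted at the origin on a cart in front of the work surface, level with it; the furniture and walls round the work are solid. World frame = base frame: x ahead of the robot, y to its left, z up, the work surface at z = 0. Lengths are in m, angles in rad, forces in N, time in s.
With the tool pointing down it reaches from about 0.4 to 0.85 m from the base axis. Payload 10.4 kg.
Tool frame: the origin (TCP) lies midway between the tips of the shut fingers; the grasp point (between the pads) lies manip.grip_depth behind it (manip.grip_depth is the distance from the TCP to the grasp point, in m); z points along the fingers, x is the direction in which the jaws open and shut, and the axes are right-handed (so a half turn about z gives the same grasp; the last joint's range is limited). The gripper opens to 85 mm and grips with 20 to 120 N. Pads are 22 mm wide; open, the fingers measure 114 mm over their backs; the gripper's body (76 mm by 85 mm) begins 54 mm behind the grasp point. The pads swing forward as they close: fully open they stand 13 mm farther back than shut.
Start: joints at [-1.331, 0.332, -0.065, 1.46, 0.022, 1.35, -0.088], TCP at [0.162, 0.604, 0.231] pointing down, gripper open.
Joint ranges: [-2.6, 2.6], [-0.5, 2.12], [-1.47, 1.34], [0.16, 2.42], [-1.27, 4.41], [0.06, 2.06], [-2.6, 2.6]. Speed limits (rad/s): [2.22, 2.22, 2.79, 2.79, 3.14, 3.14, 3.14].

## Interface

Orientations are given as a unit quaternion [x, y, z, w].
In Python, from workcell import manip gives the robot as it stands. The module is installed in compiled form; this text tells all that it offers.
- The arm moves only by the tool send_rows, never from a script. Its argument "steps" is a list of rows, each a list of 2 entries, a list of its own where there are three numbers: the shift along the tool's x, y, z in m, then the turn about the tool's z in rad. In form: [[[x, y, z], spin], ...]. A call has exactly 8 rows; each row is the pose to reach, as a shift and turn from the pose commanded when the call began, along the tool's axes at that moment; what a row does not reach only later rows make up. A row lasts 1/8 s, in which the tool goes at most 62.5 mm and 10.7 degrees, less where a joint would pass 70% of its speed; a pose out of reach is approached as far as the arm can. A call with a gripper value outside its range is refused whole. "hand" is the opening, from 0 (shut) to 1 (fully open), set as the call begins (left out, the last holds). The fingers move at their own pace and stop on an object; "force" is the grip in N (left out, the last holds). Time passes only in rows, so rows that repeat a pose let the fingers close, or fill a call up. It gives the time, the measured TCP pose, the force and the opening at its end, in the units of the state.
- manip.get_obs(): the state, without advancing time (a new reading comes with each control period).
- manip.camera(name): name is "scene" or "top"; returns (picture, depth): 480x640x3 uint8, red, green, blue; 480x640 float32, m along the optical axis (not along the pixel's ray), 0 where there is no reading.
- manip.camera_info(name): a dict with "intrinsics" (3x3 intrinsics, pixels), "pose" (4x4, takes a point from camera to world coordinates). Camera axes: x right, y up, looking along -z (the intrinsics and any distortion apply to the point x, -y, -z); pixel columns grow to the right and rows downward; lengths in m; the calibration is good to about 2 mm. A picture is of the moment at which its call begins. camera_info takes no time and is no camera call.
- manip.hand_in(): hands the job in, once; it reports no verdict.
The state is a dict: "clock": time; "joint_pos": joint angles; "joint_velocities": joint speeds; "tau": joint torques, N m; "position": TCP position; "ee_rot": TCP orientation; "ft_force": force on the tool from outside, world axes, zero at the start; "torque": the same for the moment, N m; "grip_width": opening from 0.0 (shut) to 1.0 (fully open).
Only numpy, scipy, OpenCV 4.12 (cv2) and the standard library are available. Lean on these libraries where they do the work, as an engineer would, in place of code of your own. Each camera call takes 0.05 s, during which the arm holds its last target.

## Working session

There is one attempt and no reset: what is moved stays moved. The work goes in short steps, Python scripts to look and compute and a tool call to move; the robot and the scene stay as the last step left them, time stands still between calls to the robot, and variables do not carry over. Pictures are saved under pics/ and viewed, and the job is handed in when it is done.

Besides the shell and the picture viewer there is one more tool, called by a JSON object that holds its "name" and its "arguments". send_rows: Moves the arm, as the interface text tells. Its arguments: {"type":"object","properties":{"steps":{"type":"array"},"hand":{"type":"number"},"force":{"type":"number"}},"required":["steps"]}

```bash
mkdir -p pics
python3 - <<'E'
from workcell import manip
import cv2,numpy as np
o=manip.get_obs()
for k,v in o.items(): print(k,np.round(v,4))
print(manip.grip_depth)
for n in ("scene","top"):
    p,d=manip.camera(n); i=manip.camera_info(n)
    cv2.imwrite(f"pics/{n}0.png",p[:,:,::-1]); np.savez(f"{n}0.npz",p=p,d=d,K=i["intrinsics"],T=i["pose"])
    print(n,i)
E
```

```text
clock 0.0
joint_pos [-1.3306  0.3329 -0.0648  1.461   0.0216  1.3499 -0.0885]
joint_velocities [ 0.0009 -0.0014  0.0005  0.0012  0.0008  0.     -0.0015]
tau [ 1.00000e-04 -6.25437e+01  4.91000e-02 -3.91616e+01  1.62000e-02
  1.00000e-02 -0.00000e+00]
position [0.1622 0.6032 0.2305]
ee_rot [ 7.936e-01  6.084e-01 -6.000e-04  5.000e-04]
ft_force [ 0.6921 -0.5844 -0.034 ]
torque [ 0.0452  0.0203 -0.0033]
grip_width 1.0003
0.0187
scene {'intrinsics': array([[600.6640402 ,   0.        , 329.10278143],
       [  0.        , 600.6640402 , 236.27943918],
       [  0.        ,   0.        ,   1.        ]]), 'pose': array([[ 0.88060205,  0.34471093, -0.32513752,  0.13990952],
       [-0.473576  ,  0.61661446, -0.62889775, -0.63493159],
       [-0.01630343,  0.70778598,  0.70623878,  0.91250768],
       [ 0.        ,  0.        ,  0.        ,  1.        ]])}
top {'intrinsics': array([[579.04553583,   0.        , 328.76581752],
       [  0.        , 579.04553583, 238.08904365],
       [  0.        ,   0.        ,   1.        ]]), 'pose': array([[ 0.00510712,  0.9850038 , -0.17245706,  0.28021626],
       [-0.99995995,  0.00629804,  0.00635915,  0.0416179 ],
       [ 0.00734993,  0.17241767,  0.98499651,  1.42325791],
       [ 0.        ,  0.        ,  0.        ,  1.        ]])}
```

View pics/scene0.png

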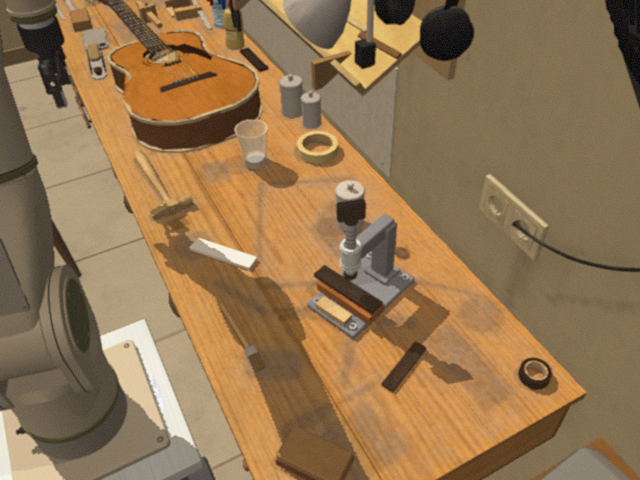

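View pics/top0.png

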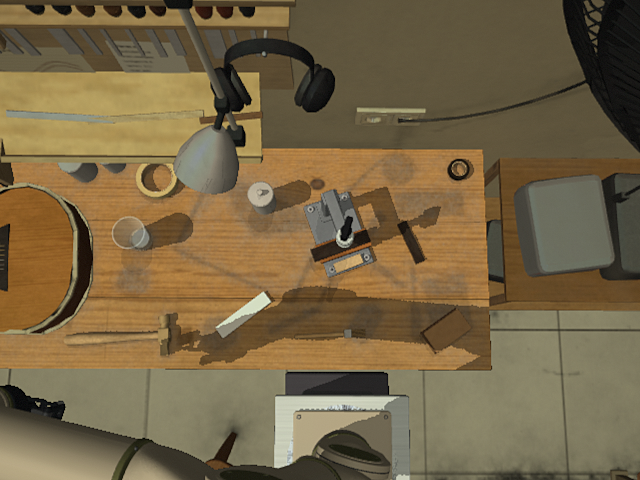

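The scene view shows the press at about (365,270) with its black wing at (350,210) and the dark blank at (347,290). The canister stands behind it at (350,190). In the top view the wing is at (346,228), the press blank at (342,245), a smaller dark piece at (411,242), a white blank at (243,313) and the canister at (261,196).

```bash
cat > h.py <<'E'
import numpy as np,cv2
def load(n):
    z=np.load(n); return z["p"],z["d"],z["K"],z["T"]
def pts(d,K,T):
    v,u=np.mgrid[0:480,0:640]
    c=np.stack([(u-K[0,2])/K[0,0]*d,-(v-K[1,2])/K[1,1]*d,-d],-1)
    return c@T[:3,:3].T+T[:3,3]
E
python3 - <<'E'
from h import *
for n,box in (("scene0",(300,160,440,350)),("top0",(280,170,440,290))):
    p,d,K,T=load(n+".npz"); P=pts(d,K,T)
    x0,y0,x1,y1=box
    c=cv2.resize(p[y0:y1,x0:x1],None,fx=4 if n=="top0" else 3,fy=4 if n=="top0" else 3,interpolation=cv2.INTER_CUBIC)
    cv2.imwrite(f"pics/{n}_crop.png",c[:,:,::-1])
    sub=np.zeros((480,640),bool); sub[y0:y1,x0:x1]=1
    g=p.max(2).astype(int)
    m=sub&(g<60)&(P[...,2]>.2)&(P[...,2]<.3)&(d>0)
    q=P[m]; print(n,m.sum(),q.mean(0),q.min(0),q.max(0))
    t=q[q[:,2]>np.percentile(q[:,2],90)-.006]; print("top",len(t),t.mean(0),np.percentile(t,[2,98],axis=0).round(4).tolist())
    if len(t)>10:
        print(cv2.minAreaRect((t[:,:2]*1000).astype(np.float32)))
    # blank
    mb=sub&(P[...,2]>.036)&(P[...,2]<.052)&(g<90)
    q=P[mb]; print("blank",len(q),cv2.minAreaRect((q[:,:2]*1000).astype(np.float32)),np.median(q[:,2]))
E
```

```text
scene0 552 [ 0.50506819 -0.00887044  0.24666602] [ 0.48287621 -0.01970815  0.22093607] [0.5286726  0.00579448 0.26350981]
top 191 [ 0.50593879 -0.00663879  0.25973058] [[0.4854, -0.0163, 0.2554], [0.5264, 0.0042, 0.2628]]
((506.2248840332031, -5.121603012084961), (16.13568878173828, 43.82139205932617), 69.57488250732422)
blank 1178 ((547.582763671875, 17.097259521484375), (123.35713195800781, 145.83065795898438), 20.24268341064453) 0.04252106774411896
top0 190 [ 0.50518299 -0.00191474  0.25499436] [ 0.48250665 -0.01367393  0.21765013] [0.53068069 0.00919174 0.26510559]
top 143 [ 0.50646456 -0.00158042  0.26051865] [[0.4844, -0.0117, 0.2574], [0.5282, 0.0075, 0.2645]]
((506.7926940917969, -1.2716827392578125), (13.646002769470215, 47.90349578857422), 72.05245208740234)
blank 604 ((542.9954833984375, 20.00348663330078), (114.26869201660156, 143.53680419921875), 21.309738159179688) 0.04211960357567768
```

View pics/scene0_crop.png

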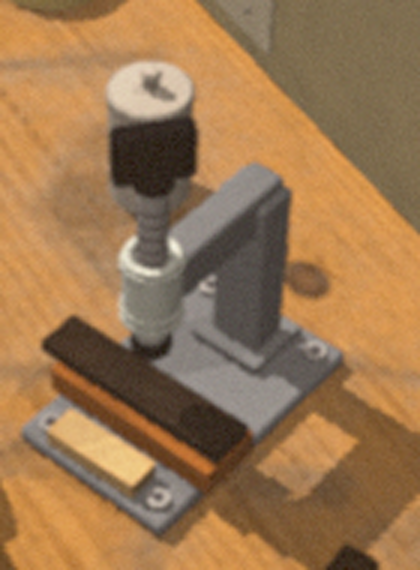

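View pics/top0_crop.png

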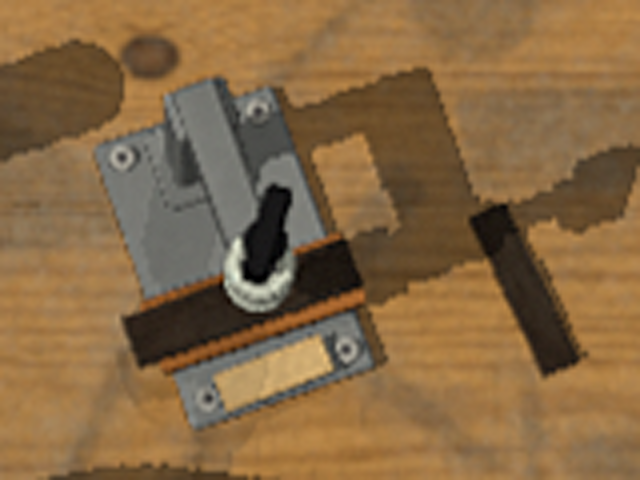

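Run:
```python
from h import *
for n in("scene0","top0"):
    p,d,K,T=load(n+".npz"); P=pts(d,K,T); g=p.max(2).astype(int)
    near=(abs(P[...,0]-.53)<.12)&(abs(P[...,1]-.02)<.09)&(d>0)
    col=near&(P[...,2]>.12)&(P[...,0]>.535)
    print(n,"column top z",np.percentile(P[col][:,2],[50,98,100]) if col.any() else None)
    # wing in local frame
    a=np.radians(-18); ex=np.array([np.cos(a),np.sin(a)]); ey=np.array([-ex[1],ex[0]])
    m=near&(g<60)&(P[...,2]>.222)&(P[...,2]<.275)
    q=P[m]; l=(q[:,:2]-[.505,-.003])@np.stack([ex,ey],1)
    print("local ext",np.percentile(l,[1,5,50,95,99],axis=0).round(4).tolist(),"z",np.percentile(q[:,2],[50,90,95,99]).round(4))
    # barrel light pixels
    b=near&(g>150)&(P[...,2]>.115)&(P[...,2]<.175)
    q=P[b]; print("barrel",len(q),q.min(0),q.max(0))
    tall=(P[...,2]>.3)&(d>0)&(P[...,0]<.9)&(P[...,0]>.1)&(abs(P[...,1])<.9)
    v,u=np.nonzero(tall); q=P[tall]; k=q[:,0]>.3
    print("tall",k.sum(), q[k].min(0) if k.any() else None, np.median(q[k],0) if k.any() else None)
    # blank: hue fit within blank height
    mb=near&(P[...,2]>.036)&(P[...,2]<.052)&(g<75)
    mb=cv2.morphologyEx(mb.astype(np.uint8),cv2.MORPH_OPEN,np.ones((3,3)))
    k,L,S,C=cv2.connectedComponentsWithStats(mb); i=1+np.argmax(S[1:,4]); q=P[L==i]
    print("blank",S[i],cv2.minAreaRect((q[:,:2]*1000).astype(np.float32)))
```

```text
scene0 column top z [0.15097196 0.15607356 0.15850841]
local ext [[-0.0199, -0.0124], [-0.0182, -0.0092], [0.0018, -0.0062], [0.0213, 0.002], [0.0235, 0.0039]] z [0.2483 0.2612 0.2619 0.2626]
barrel 243 [ 0.48856177 -0.01945862  0.11502806] [0.6194447  0.05075494 0.17366726]
tall 46836 [ 0.40254314 -0.46374117  0.30000344] [ 0.77940383 -0.0614126   0.43040875]
blank [357 291  25  22 316] ((521.9244384765625, -44.32331085205078), (32.694602966308594, 48.04048156738281), 23.225549697875977)
top0 column top z [0.15202918 0.15780649 0.16000182]
local ext [[-0.0229, -0.0087], [-0.0221, -0.0059], [-0.0002, 0.0011], [0.0213, 0.0088], [0.0235, 0.0115]] z [0.2596 0.2631 0.2638 0.2646]
barrel 94 [ 0.48710956 -0.0179854   0.11829393] [0.52388408 0.01744713 0.16917685]
tall 82503 [ 0.50759139 -0.56407228  0.30000282] [0.73767232 0.1846809  0.49710324]
blank [311 241  35  20 360] ((493.89752197265625, 34.596588134765625), (32.02522277832031, 80.52085876464844), 20.967056274414062)
```

Run:
```python
from h import *
for n in("scene0","top0"):
    p,d,K,T=load(n+".npz"); P=pts(d,K,T)
    t=(P[...,2]>.12)&(P[...,2]<1)&(d>0)&(P[...,0]<.72)&(P[...,0]>.25)&(abs(P[...,1])<.6)
    k,L,S,C=cv2.connectedComponentsWithStats(t.astype(np.uint8))
    for i in range(1,k):
        if S[i,4]>15:
            q=P[L==i]; print(n,S[i],q.min(0).round(3),q.max(0).round(3))
from workcell import manip
from scipy.spatial.transform import Rotation as R
o=manip.get_obs(); r=R.from_quat(o["ee_rot"])
print(r.as_matrix().round(3)); print("delta tool to (.505,-.002,.34)",r.inv().apply(np.array([.505,-.002,.34])-o["position"]))
```

```text
scene0 [ 261    0  150   97 8404] [0.522 0.158 0.306] [0.72  0.597 0.504]
scene0 [ 420    0   46   61 2091] [0.67  0.023 0.437] [0.72  0.093 0.527]
scene0 [ 605    0   35  107 1936] [ 0.403 -0.464  0.703] [ 0.543 -0.354  0.78 ]
scene0 [ 337  199   61   71 2287] [ 0.483 -0.024  0.12 ] [0.619 0.051 0.264]
top0 [    0     0   335   195 22572] [0.52  0.028 0.335] [0.72  0.6   0.838]
top0 [ 562    0   78  153 7371] [ 0.508 -0.362  0.71 ] [ 0.648 -0.213  0.953]
top0 [216  25  39   6 112] [0.718 0.146 0.651] [0.72  0.2   0.665]
top0 [256  26  33   5 103] [0.718 0.096 0.651] [0.72  0.143 0.663]
top0 [ 0 33  6 17 78] [0.653 0.46  0.712] [0.666 0.471 0.734]
top0 [611 185  29  18 203] [ 0.563 -0.575  0.247] [ 0.58  -0.553  0.357]
top0 [321 190  33  58 912] [ 0.483 -0.02   0.121] [0.616 0.052 0.265]
[[ 0.26   0.966 -0.   ]
 [ 0.966 -0.26  -0.001]
 [-0.001  0.    -1.   ]]
delta tool to (.505,-.002,.34) [-0.49553086  0.4881556  -0.10873317]
```

Candidates for the blank:
- Dark bar on the caul under the foot, top (342,245).
- Smaller dark bar lying loose, top (411,242).
- White blank, top (243,313).

I choose the large dark bar on the caul, and the crops confirm it. The wing at (346,228) is the only wing.

{"name": "send_rows", "arguments": {"steps": [[[0,0,-0.04],0.1],[[-0.02,0.017,-0.08],0.25],[[-0.06,0.05,-0.11],0.42],[[-0.105,0.088,-0.11],0.59],[[-0.15,0.126,-0.11],0.76],[[-0.195,0.164,-0.11],0.93],[[-0.24,0.202,-0.11],1.1],[[-0.275,0.231,-0.11],1.26]], "hand": 1, "force": 50}}

```text
clock: 1.1
position: [0.3148, 0.2756, 0.3412]
ee_rot: [1.0, 0.021, -0.0, -0.0]
ft_force: [0.2, 0.8, 0.0]
grip_width: 1.0
```

```bash
cat > st.py <<'E'
from workcell import manip
import numpy as np,sys
from scipy.spatial.transform import Rotation as R
o=manip.get_obs(); r=R.from_quat(o["ee_rot"]); x=r.as_matrix()[:,0]
print("t",o["clock"],"j",np.round(o["joint_pos"],2),"p",np.round(o["position"],4),"az",np.degrees(np.arctan2(x[1],x[0])).round(2),"tilt",np.round(r.as_matrix()[:,2],4),"F",np.round(o["ft_force"],2),"M",np.round(o["torque"],2),"w",o["grip_width"])
if len(sys.argv)>3:
    t=np.array([float(a) for a in sys.argv[1:4]]); print("delta",np.round(r.inv().apply(t-o["position"]),4))
E
python3 st.py .44 0 .34
```

```text
t 1.1 j [-1.08 -0.18  0.21  1.78  0.04  1.54 -0.83] p [0.3148 0.2756 0.3412] az 2.35 tilt [-2.e-04  4.e-04 -1.e+00] F [0.16 0.8  0.04] M [ 0.02 -0.02 -0.02] w 1.000118293429207
delta [0.1138 0.2805 0.0011]
```

{"name": "send_rows", "arguments": {"steps": [[[0.015,0.037,0],0.17],[[0.03,0.074,0],0.34],[[0.046,0.112,0],0.51],[[0.062,0.15,0],0.68],[[0.078,0.19,0],0.85],[[0.094,0.23,0],1.02],[[0.106,0.26,0],1.19],[[0.114,0.28,0],1.36]]}}

```text
clock: 2.1
position: [0.4415, 0.0021, 0.3411]
ee_rot: [0.79, -0.613, -0.0, 0.0]
ft_force: [-0.4, 0.3, 0.4]
grip_width: 0.999
```

```bash
python3 st.py .505 -.002 .34
```

```text
t 2.1 j [-0.69 -0.17  0.51  1.75  0.08  1.54 -1.5 ] p [0.4415 0.0021 0.3411] az -75.59 tilt [-3.e-04  1.e-04 -1.e+00] F [-0.36  0.28  0.36] M [ 0.01 -0.01  0.03] w 0.9990276498935459
delta [ 0.0198 -0.0605  0.0011]
```

{"name": "send_rows", "arguments": {"steps": [[[0.005,-0.015,0],0.15],[[0.01,-0.03,0],0.3],[[0.015,-0.045,0],0.45],[[0.02,-0.0605,0],0.575],[[0.02,-0.0605,0.01],0.575],[[0.02,-0.0605,0.02],0.575],[[0.02,-0.0605,0.03],0.575],[[0.02,-0.0605,0.035],0.575]]}}

```text
clock: 3.1
position: [0.5043, -0.0, 0.3055]
ee_rot: [-0.587, 0.809, 0.0, -0.0]
ft_force: [0.8, -0.2, 0.4]
grip_width: 0.997
```

```bash
python3 st.py .505 -.002 .228
python3 - <<'E'
from workcell import manip
import cv2,numpy as np
from h import *
for n in ("scene","top"):
    p,d=manip.camera(n); i=manip.camera_info(n)
    np.savez(f"{n}1.npz",p=p,d=d,K=i["intrinsics"],T=i["pose"])
    c=p[100:340,260:480] if n=="scene" else p[120:320,220:440]
    cv2.imwrite(f"pics/{n}1.png",cv2.resize(c,None,fx=2.5,fy=2.5,interpolation=cv2.INTER_CUBIC)[:,:,::-1])
E
```

```text
t 3.1 j [-0.63  0.01  0.55  1.68 -0.01  1.45 -1.96] p [ 0.5043 -0.      0.3055] az -108.06 tilt [-7.e-04  3.e-04 -1.e+00] F [ 0.82 -0.18  0.44] M [0.02 0.04 0.02] w 0.9970024297159549
delta [ 0.0017 -0.0013  0.0775]
```

View pics/scene1.png

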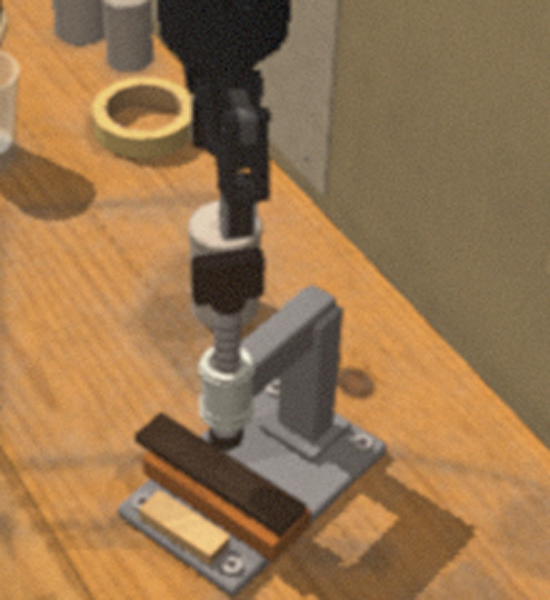

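View pics/top1.png

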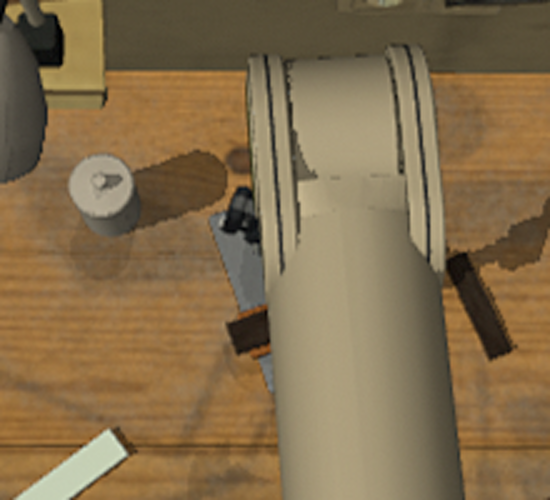

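The scene crop shows the fingers at (240,180) straddling the wing at (228,275), with jaws across its thickness. The blank at (220,470) is untouched, and the top view is blocked by the forearm. I'll descend and close gently.

{"name": "send_rows", "arguments": {"steps": [[[0.002,-0.001,0.015],0],[[0.002,-0.001,0.03],0],[[0.002,-0.001,0.042],0],[[0.002,-0.001,0.054],0],[[0.002,-0.001,0.064],0],[[0.002,-0.001,0.072],0],[[0.002,-0.001,0.0755],0],[[0.002,-0.001,0.0755],0]]}}

```text
clock: 4.2
position: [0.5053, -0.0023, 0.2308]
ee_rot: [-0.587, 0.81, 0.0, 0.0]
ft_force: [1.3, 0.8, -0.1]
grip_width: 1.002
```

```bash
python3 st.py .505 -.002 .230
```

```text
t 4.2 j [-0.62  0.06  0.56  1.8  -0.03  1.3  -1.94] p [ 0.5053 -0.0023  0.2308] az -108.12 tilt [ 0.e+00  1.e-04 -1.e+00] F [ 1.34  0.77 -0.05] M [0.   0.01 0.03] w 1.0020496839625619
delta [-0.0002  0.0003  0.0008]
```

{"name": "send_rows", "arguments": {"steps": [[[0,0,0],0],[[0,0,0],0],[[0,0,0],0],[[0,0,0],0],[[0,0,0],0],[[0,0,0],0],[[0,0,0],0],[[0,0,0],0]], "hand": 0.3, "force": 40}}

```text
clock: 5.2
position: [0.5052, -0.0023, 0.2308]
ee_rot: [-0.587, 0.81, 0.0, 0.0]
ft_force: [-0.5, -0.0, -0.4]
grip_width: 0.3
```

```bash
python3 st.py .505 -.002 .230
```

```text
t 5.2 j [-0.62  0.06  0.56  1.8  -0.03  1.3  -1.94] p [ 0.5052 -0.0023  0.2308] az -108.12 tilt [-0.e+00  1.e-04 -1.e+00] F [-0.49 -0.01 -0.43] M [0.01 0.03 0.04] w 0.30038243709355816
delta [-0.0002  0.0003  0.0008]
```

{"name": "send_rows", "arguments": {"steps": [[[0,0,0],0],[[0,0,0],0],[[0,0,0],0],[[0,0,0],0],[[0,0,0],0],[[0,0,0],0],[[0,0,0],0],[[0,0,0],0]], "hand": 0, "force": 60}}

```text
clock: 6.2
position: [0.5055, -0.0013, 0.231]
ee_rot: [-0.587, 0.809, 0.0, 0.001]
ft_force: [1.9, 4.7, 1.4]
grip_width: 0.155
```

```bash
python3 st.py .505 -.002 .230
```

```text
t 6.2 j [-0.62  0.06  0.56  1.8  -0.03  1.3  -1.94] p [ 0.5055 -0.0013  0.231 ] az -108.04 tilt [ 7.e-04  1.e-03 -1.e+00] F [1.92 4.74 1.45] M [ 0.91 -0.33  0.31] w 0.15463747550449547
delta [0.0008 0.0003 0.001 ]
```

{"name": "send_rows", "arguments": {"steps": [[[-0.0015,0,0],0],[[-0.0015,0,0],-0.08],[[-0.0015,0,0],-0.18],[[-0.0015,0,0],-0.28],[[-0.0015,0,0],-0.38],[[-0.0015,0,0],-0.48],[[-0.0015,0,0],-0.58],[[-0.0015,0,0],-0.68]]}}

```text
clock: 7.2
position: [0.5058, -0.0025, 0.231]
ee_rot: [0.824, -0.567, 0.001, 0.0]
ft_force: [1.1, -3.0, 2.9]
grip_width: 0.15
```

```bash
python3 st.py .505 -.002 .230
```

```text
t 7.2 j [-0.6   0.06  0.54  1.8  -0.03  1.3  -1.26] p [ 0.5058 -0.0025  0.231 ] az -69.1 tilt [ 4.0e-04 -1.5e-03 -1.0e+00] F [ 1.13 -3.02  2.91] M [-0.73 -0.13 -0.16] w 0.1500542225183652
delta [-0.0008  0.0006  0.001 ]
```

{"name": "send_rows", "arguments": {"steps": [[[0.0007,0,0],-0.1],[[0.0007,0,0],-0.2],[[0.0007,0,0],-0.3],[[0.0007,0,0],-0.4],[[0.0007,0,0],-0.48],[[0.0007,0,0],-0.54],[[0.0007,0,0],-0.54],[[0.0007,0,0],-0.54]]}}

```text
clock: 8.2
position: [0.5066, -0.0035, 0.2313]
ee_rot: [0.945, -0.328, 0.001, 0.001]
ft_force: [3.4, -4.7, 3.3]
grip_width: 0.152
```

```bash
python3 st.py .505 -.002 .230
python3 - <<'E'
from workcell import manip
import cv2
p,d=manip.camera("scene")
cv2.imwrite(f"pics/scene2.png",cv2.resize(p[100:340,260:480],None,fx=2.5,fy=2.5,interpolation=cv2.INTER_CUBIC)[:,:,::-1])
E
```

```text
t 8.2 j [-0.58  0.06  0.52  1.79 -0.03  1.3  -0.72] p [ 0.5066 -0.0035  0.2313] az -38.34 tilt [ 0.0018 -0.0018 -1.    ] F [ 3.36 -4.68  3.27] M [-0.92 -0.47  0.18] w 0.15232325757616536
delta [-0.0022 -0.0002  0.0013]
```

View pics/scene2.png

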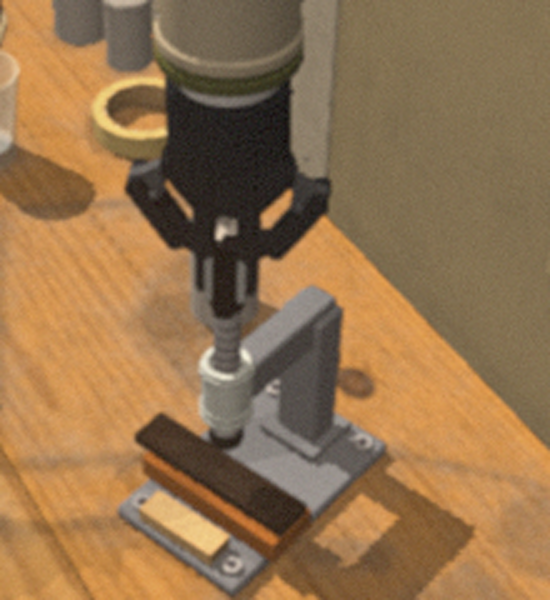

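The scene crop shows the fingers gripping the wing, now turned about 70°. The foot at (225,435) is still above the blank. An upward force of about 3 N suggests the tube is unlocked, so I'll lower it.

{"name": "send_rows", "arguments": {"steps": [[[0.001,0,0],0],[[0.001,0,0.003],0],[[0.001,0,0.007],0],[[0.001,0,0.011],0],[[0.001,0,0.015],0],[[0.001,0,0.019],0],[[0.001,0,0.022],0],[[0.001,0,0.022],0]]}}

```text
clock: 9.25
position: [0.5067, -0.0035, 0.2088]
ee_rot: [0.945, -0.328, 0.0, 0.001]
ft_force: [-0.5, -6.0, 4.2]
grip_width: 0.153
```

```bash
python3 st.py .505 -.002 .230
```

```text
t 9.25 j [-0.58  0.08  0.52  1.83 -0.04  1.25 -0.71] p [ 0.5067 -0.0035  0.2088] az -38.3 tilt [-1.0e-04 -1.3e-03 -1.0e+00] F [-0.48 -5.95  4.18] M [-1.22  0.01  0.11] w 0.15340508375368836
delta [-0.0022 -0.0001 -0.0212]
```

{"name": "send_rows", "arguments": {"steps": [[[0.0005,0.0005,0.0005],0],[[0.0009,0.0012,0.001],0],[[0.0009,0.0012,0.0015],0],[[0.0009,0.0012,0.002],0],[[0.0009,0.0012,0.0025],0],[[0.0009,0.0012,0.003],0],[[0.0009,0.0012,0.004],0],[[0.0009,0.0012,0.004],0]]}}

```text
clock: 10.25
position: [0.5067, -0.0037, 0.205]
ee_rot: [0.945, -0.327, 0.0, -0.0]
ft_force: [-0.4, -0.5, 5.0]
grip_width: 0.154
```

```bash
python3 st.py .505 -.002 .230
```

```text
t 10.25 j [-0.58  0.08  0.52  1.83 -0.04  1.24 -0.71] p [ 0.5067 -0.0037  0.205 ] az -38.23 tilt [ 1.e-04  2.e-04 -1.e+00] F [-0.36 -0.5   5.04] M [-0.42  0.11  0.02] w 0.15408541269262338
delta [-0.0024 -0.0002 -0.025 ]
```

Lateral force is near zero and the vertical force of 5 N is just the spring. I'll feel downward in steps of 3.5 mm.

{"name": "send_rows", "arguments": {"steps": [[[0,0,0.0005],0],[[0,0,0.001],0],[[0,0,0.0015],0],[[0,0,0.002],0],[[0,0,0.0025],0],[[0,0,0.003],0],[[0,0,0.0035],0],[[0,0,0.0035],0]]}}

```text
clock: 11.25
position: [0.5067, -0.0037, 0.2016]
ee_rot: [0.945, -0.327, 0.0, -0.0]
ft_force: [-1.2, -1.1, 5.6]
grip_width: 0.159
```

```bash
python3 st.py
```

```text
t 11.25 j [-0.58  0.08  0.52  1.83 -0.04  1.23 -0.71] p [ 0.5067 -0.0037  0.2016] az -38.23 tilt [ 1.e-04  2.e-04 -1.e+00] F [-1.17 -1.07  5.63] M [-0.43  0.14  0.02] w 0.15932800309229755
```

{"name": "send_rows", "arguments": {"steps": [[[0,0,0.0005],0],[[0,0,0.001],0],[[0,0,0.0015],0],[[0,0,0.002],0],[[0,0,0.0025],0],[[0,0,0.003],0],[[0,0,0.003],0],[[0,0,0.003],0]]}}

```text
clock: 12.25
position: [0.5067, -0.0036, 0.1986]
ee_rot: [0.945, -0.327, 0.0, -0.0]
ft_force: [-2.2, -2.1, 6.6]
grip_width: 0.156
```

```bash
python3 st.py
```

```text
t 12.25 j [-0.58  0.09  0.52  1.84 -0.05  1.23 -0.7 ] p [ 0.5067 -0.0036  0.1986] az -38.23 tilt [ 1.e-04  2.e-04 -1.e+00] F [-2.23 -2.11  6.59] M [-0.44  0.2   0.03] w 0.15560787588549543
```

{"name": "send_rows", "arguments": {"steps": [[[0,0,0.0005],0],[[0,0,0.001],0],[[0,0,0.0015],0],[[0,0,0.002],0],[[0,0,0.0025],0],[[0,0,0.0025],0],[[0,0,0.0025],0],[[0,0,0.0025],0]]}}

```text
clock: 13.25
position: [0.5067, -0.0037, 0.1961]
ee_rot: [0.945, -0.327, 0.0, -0.0]
ft_force: [-1.4, -0.3, 6.2]
grip_width: 0.153
```

```bash
python3 st.py
```

```text
t 13.25 j [-0.58  0.09  0.52  1.84 -0.05  1.22 -0.7 ] p [ 0.5067 -0.0037  0.1961] az -38.23 tilt [ 1.e-04  2.e-04 -1.e+00] F [-1.35 -0.34  6.19] M [-0.39  0.13  0.05] w 0.15304665906678017
```

No contact yet at z = 0.196, so I'll continue.

{"name": "send_rows", "arguments": {"steps": [[[0,0,0.0005],0],[[0,0,0.001],0],[[0,0,0.0015],0],[[0,0,0.002],0],[[0,0,0.0025],0],[[0,0,0.003],0],[[0,0,0.003],0],[[0,0,0.003],0]]}}

```text
clock: 14.25
position: [0.5068, -0.0036, 0.1932]
ee_rot: [0.945, -0.327, 0.0, -0.0]
ft_force: [-0.8, -1.3, 6.3]
grip_width: 0.154
```

```bash
python3 st.py
```

```text
t 14.25 j [-0.57  0.09  0.52  1.85 -0.05  1.22 -0.7 ] p [ 0.5068 -0.0036  0.1932] az -38.23 tilt [ 2.e-04  2.e-04 -1.e+00] F [-0.78 -1.33  6.27] M [-0.4   0.22  0.01] w 0.15434429858671272
```

{"name": "send_rows", "arguments": {"steps": [[[0,0,0.0005],0],[[0,0,0.001],0],[[0,0,0.0015],0],[[0,0,0.002],0],[[0,0,0.0025],0],[[0,0,0.003],0],[[0,0,0.003],0],[[0,0,0.003],0]]}}

```text
clock: 15.25
position: [0.5068, -0.0036, 0.1905]
ee_rot: [0.945, -0.327, 0.0, -0.0]
ft_force: [-2.8, -0.7, 9.5]
grip_width: 0.156
```

```bash
python3 st.py
```

```text
t 15.25 j [-0.57  0.09  0.52  1.85 -0.05  1.21 -0.7 ] p [ 0.5068 -0.0036  0.1905] az -38.23 tilt [ 3.e-04  4.e-04 -1.e+00] F [-2.77 -0.69  9.52] M [-0.39  0.53  0.04] w 0.1563123413061535
```

Contact is felt, at about 3 N over the baseline. I'll press about 1 mm more.

{"name": "send_rows", "arguments": {"steps": [[[0,0,0.0005],0],[[0,0,0.001],0],[[0,0,0.001],0],[[0,0,0.001],0],[[0,0,0.001],0],[[0,0,0.001],0],[[0,0,0.001],0],[[0,0,0.001],0]]}}

```text
clock: 16.25
position: [0.5068, -0.0036, 0.1897]
ee_rot: [0.945, -0.327, 0.0, -0.0]
ft_force: [-3.7, -1.3, 12.7]
grip_width: 0.155
```

```bash
python3 st.py
```

```text
t 16.25 j [-0.57  0.09  0.52  1.85 -0.05  1.21 -0.7 ] p [ 0.5068 -0.0036  0.1897] az -38.23 tilt [ 5.e-04  6.e-04 -1.e+00] F [-3.68 -1.29 12.72] M [-0.47  0.79  0.01] w 0.15530897722286452
```

{"name": "send_rows", "arguments": {"steps": [[[0,0,0.0005],0],[[0,0,0.001],0],[[0,0,0.0011],0],[[0,0,0.0011],0],[[0,0,0.0011],0],[[0,0,0.0011],0],[[0,0,0.0011],0],[[0,0,0.0011],0]]}}

```text
clock: 17.25
position: [0.5069, -0.0036, 0.189]
ee_rot: [0.945, -0.327, 0.0, -0.0]
ft_force: [-5.3, -0.7, 15.7]
grip_width: 0.15
```

```bash
python3 st.py
python3 - <<'E'
from workcell import manip
import numpy as np
f=[]
for _ in range(4): manip.camera("top"); f.append(manip.get_obs()["ft_force"])
print(np.round(f,2))
E
```

```text
t 17.25 j [-0.57  0.09  0.52  1.85 -0.05  1.21 -0.7 ] p [ 0.5069 -0.0036  0.189 ] az -38.23 tilt [ 7.e-04  8.e-04 -1.e+00] F [-5.29 -0.71 15.65] M [-0.47  1.15  0.03] w 0.15032905549064834
[[-6.12 -1.47 15.36]
 [-5.39 -1.4  15.43]
 [-5.68 -1.2  16.69]
 [-5.98 -1.6  15.54]]
```

{"name": "send_rows", "arguments": {"steps": [[[-0.0008,0.0006,0.0002],0],[[-0.0008,0.0006,0.0002],0],[[-0.0008,0.0006,0.0002],0],[[-0.0008,0.0006,0.0002],0],[[-0.0008,0.0006,0.0002],0],[[-0.0008,0.0006,0.0002],0],[[-0.0008,0.0006,0.0002],0],[[-0.0008,0.0006,0.0002],0]]}}

```text
clock: 18.45
position: [0.5068, -0.0036, 0.1891]
ee_rot: [0.945, -0.327, 0.001, -0.001]
ft_force: [-1.1, -2.1, 14.2]
grip_width: 0.154
```

```bash
python3 st.py
python3 - <<'E'
from workcell import manip
import numpy as np
f=[]
for _ in range(3): manip.camera("top"); f.append(manip.get_obs()["ft_force"])
print(np.round(f,2))
E
```

```text
t 18.45 j [-0.57  0.09  0.52  1.85 -0.05  1.21 -0.7 ] p [ 0.5068 -0.0036  0.1891] az -38.23 tilt [ 2.8e-03  7.0e-04 -1.0e+00] F [-1.08 -2.07 14.19] M [-0.47  0.4  -0.01] w 0.15381885939066284
[[-1.   -1.78 14.41]
 [-1.47 -1.54 14.33]
 [-1.55 -1.13 13.64]]
```

{"name": "send_rows", "arguments": {"steps": [[[0,0,0.0003],0],[[0,0,0.0005],0],[[0,0,0.0005],0.06],[[0,0,0.0005],0.14],[[0,0,0.0005],0.24],[[0,0,0.0005],0.34],[[0,0,0.0005],0.45],[[0,0,0.0005],0.56]]}}

```text
clock: 19.6
position: [0.5061, -0.0027, 0.1886]
ee_rot: [0.817, -0.577, -0.0, -0.001]
ft_force: [-7.7, 2.2, 18.4]
grip_width: 0.155
```

```bash
python3 st.py
```

```text
t 19.6 j [-0.6   0.09  0.55  1.86 -0.05  1.21 -1.26] p [ 0.5061 -0.0027  0.1886] az -70.46 tilt [ 0.001   0.0018 -1.    ] F [-7.67  2.17 18.38] M [0.13 1.48 0.24] w 0.15469231498308844
```

{"name": "send_rows", "arguments": {"steps": [[[-0.0003,0.0009,-0.0003],0.08],[[-0.0003,0.0009,-0.0003],0.18],[[-0.0003,0.0009,-0.0003],0.28],[[-0.0003,0.0009,-0.0003],0.38],[[-0.0003,0.0009,-0.0003],0.48],[[-0.0003,0.0009,-0.0003],0.58],[[-0.0003,0.0009,-0.0003],0.66],[[-0.0003,0.0009,-0.0003],0.7]]}}

```text
clock: 20.6
position: [0.5057, -0.0013, 0.1887]
ee_rot: [-0.572, 0.821, 0.0, 0.002]
ft_force: [-0.6, 5.1, 13.5]
grip_width: 0.156
```

```bash
python3 st.py
```

```text
t 20.6 j [-0.64  0.09  0.59  1.86 -0.06  1.2  -1.96] p [ 0.5057 -0.0013  0.1887] az -110.29 tilt [ 0.0023  0.0025 -1.    ] F [-0.6   5.15 13.47] M [0.88 0.46 1.69] w 0.15595816297008894
```

{"name": "send_rows", "arguments": {"steps": [[[0,0,0],-0.01],[[0,0,-0.0002],-0.02],[[0,0,-0.0004],-0.03],[[0,0,-0.0006],-0.03],[[0,0,-0.0008],-0.03],[[0,0,-0.0008],-0.03],[[0,0,-0.0008],-0.03],[[0,0,-0.0008],-0.03]]}}

```text
clock: 21.6
position: [0.5056, -0.0013, 0.1889]
ee_rot: [-0.584, 0.812, 0.0, 0.001]
ft_force: [2.3, 6.0, 6.4]
grip_width: 0.159
```

```bash
python3 st.py
```

```text
t 21.6 j [-0.64  0.09  0.59  1.86 -0.06  1.21 -1.93] p [ 0.5056 -0.0013  0.1889] az -108.51 tilt [ 0.002   0.0023 -1.    ] F [2.34 6.04 6.37] M [ 0.98 -0.21  0.72] w 0.1586950955326941
```

{"name": "send_rows", "arguments": {"steps": [[[0,0,0],0],[[0,0,0],0],[[0,0,0],0],[[0,0,0],0],[[0,0,0],0],[[0,0,0],0],[[0,0,0],0],[[0,0,0],0]], "hand": 0.7}}

```text
clock: 22.6
position: [0.5047, -0.0036, 0.1881]
ee_rot: [-0.583, 0.813, 0.0, 0.0]
ft_force: [0.7, 0.4, -0.5]
grip_width: 0.703
```

```bash
python3 st.py .505 -.002 .31
```

```text
t 22.6 j [-0.64  0.09  0.59  1.86 -0.05  1.21 -1.93] p [ 0.5047 -0.0036  0.1881] az -108.69 tilt [-0.e+00  1.e-04 -1.e+00] F [ 0.72  0.41 -0.53] M [-0.02  0.01 -0.01] w 0.7029424831924351
delta [-0.0016  0.0003 -0.1219]
```

{"name": "send_rows", "arguments": {"steps": [[[0,0,-0.008],0],[[0,0,-0.018],0],[[0,0,-0.03],0],[[0,0,-0.045],0],[[0,0,-0.065],0],[[0,0,-0.085],0],[[0,0,-0.105],0],[[0,0,-0.12],0]]}}

```text
clock: 23.6
position: [0.5049, -0.0037, 0.3097]
ee_rot: [-0.583, 0.813, -0.0, 0.001]
ft_force: [0.0, 0.5, -0.1]
grip_width: 0.699
```

```bash
python3 st.py
python3 - <<'E'
from workcell import manip
import cv2
from h import *
p,d=manip.camera("scene")
i=manip.camera_info("scene"); np.savez("scene3.npz",p=p,d=d,K=i["intrinsics"],T=i["pose"])
cv2.imwrite(f"pics/scene3.png",cv2.resize(p[160:350,300:440],None,fx=3,fy=3,interpolation=cv2.INTER_CUBIC)[:,:,::-1])
E
```

```text
t 23.6 j [-0.66  0.01  0.59  1.67 -0.01  1.46 -1.97] p [ 0.5049 -0.0037  0.3097] az -108.69 tilt [ 1.1e-03  5.0e-04 -1.0e+00] F [ 0.02  0.48 -0.14] M [-0.01 -0.04  0.  ] w 0.6991503520581168
```

View pics/scene3.png

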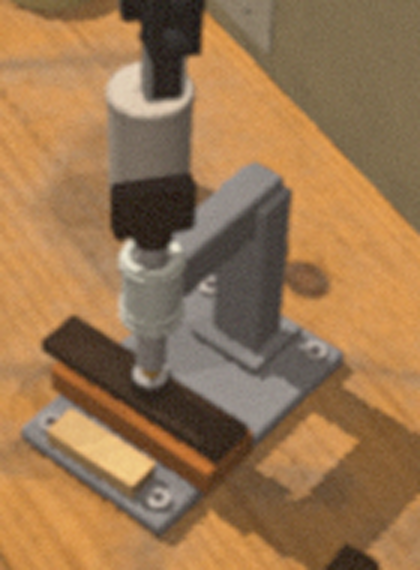

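Run:
```python
from h import *
for n in("scene0","scene3"):
    p,d,K,T=load(n+".npz"); P=pts(d,K,T); g=p.max(2).astype(int)
    near=(abs(P[...,0]-.505)<.04)&(abs(P[...,1])<.04)&(d>0)
    for lo in ((.19,.275) if n=="scene0" else (.17,.24),):
        m=near&(g<60)&(P[...,2]>lo[0])&(P[...,2]<lo[1])
        k,L,S,C=cv2.connectedComponentsWithStats(m.astype(np.uint8)); i=1+np.argmax(S[1:,4]); q=P[L==i]
        t=q[q[:,2]>np.percentile(q[:,2],95)-.006]
        print(n,S[i],"z",np.percentile(q[:,2],[50,90,95,98]).round(4),cv2.minAreaRect((t[:,:2]*1000).astype(np.float32)))
a=load("scene0.npz")[0].astype(int);b=load("scene3.npz")[0].astype(int)
df=np.abs(a-b).max(2)>50; df[:255]=0; ys,xs=np.nonzero(df[:,300:440]); print("diff px below row255",len(xs), (xs.min()+300,xs.max()+300,ys.min(),ys.max()) if len(xs) else "")
```

```text
scene0 [338 200  27  26 552] z [0.2482 0.2612 0.2619 0.2624] ((506.2248840332031, -5.121603012084961), (16.13568878173828, 43.82139205932617), 69.57488250732422)
scene3 [338 218  27  25 510] z [0.2069 0.2191 0.2197 0.2207] ((506.13397216796875, -6.123994827270508), (16.493919372558594, 44.637107849121094), 71.01619720458984)
diff px below row255 4480 (np.int64(300), np.int64(439), np.int64(272), np.int64(479))
```

```bash
python3 -c "
from workcell import manip
print(manip.hand_in())"
```

```text
the job is handed in; nothing more can be done
None
```

The blank is clamped and the job is handed in at about 23.7 s of the 61 s. No verdict is reported, so these are my own checks.

**What I did:** I gripped the wing across its thickness and turned it about 1.22 rad anticlockwise. I then lowered the tube about 42 mm in small steps, feeling for contact. Contact came at a TCP height of about 0.191 m, and I pressed about 2.5 mm further. I turned the wing clockwise until it met its stop, eased off and released.

**Checks that agree:**
- **Lock:** the tube moved only about 0.2 mm when I eased the arm off before releasing. Camera depth after release shows the wing 42.1 mm lower than at the start, against 42.2 mm by the arm.
- **Wing:** it is back at its starting direction within about 1.5°, and I felt the stop torque.
- **Blank and foot:** in the last picture the foot bears on the blank and the blank looks unmoved. The canister is still standing and the gripper is well clear.

**Less certain:**
- **Foot force:** I estimate about 10 N from the rubber's compression. It was not measured after release. The wrist force while pressing gave 8 to 12 N over the spring, because sideways load and friction disturbed it.
- **Blank position:** a before-and-after picture comparison was inconclusive. About 4,500 pixels differed, which I put down to the arm and its shadow, so I am relying on the view alone for the blank not having moved.

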